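# Slide a spray can home under the rack shelf

### The arm

A 6-joint arm with a two-finger parallel gripper is mounted at the origin on the work surface. World frame = base frame: x ahead of the robot, y to its left, z up, the work surface at z = 0. Lengths are in m, angles in rad, forces in N, time in s.
With the tool pointing down it reaches from about 0.25 to 0.775 m from the base axis. Payload 8.9 kg.
Tool frame: the origin (TCP) lies midway between the tips of the shut fingers; the grasp point (between the pads) lies 19 mm behind it (robot.grasp_offset is the distance from the TCP to the grasp point, in m); z points along the fingers, y is the line along which they close (so a half turn about z gives the same grasp; the last joint's range is limited). The gripper opens to 85 mm and grips with 20 to 120 N. Pads are 22 mm wide; open, the fingers measure 114 mm over their backs; the gripper's body (76 mm by 85 mm) begins 54 mm behind the grasp point. The pads swing forward as they close: fully open they stand 13 mm farther back than shut.
Start: joints at [-1.326, 0.291, -0.153, 1.127, 0, 1.431], TCP at [0.197, -0.487, 0.231] pointing down, gripper open.
Joint ranges: [-2.52, 2.52], [-0.91, 1.74], [-1.3, 1.37], [-1.96, 2.02], [-1.52, 1.47], [-3.14, 3.14]. Speed limits (rad/s): [2.22, 2.22, 2.79, 3.14, 3.14, 3.14].

### API

Orientations are given as a unit quaternion [w, x, y, z].
In Python, from bench import robot, release, gripper_close, solve_ik, snapshot, order gives the robot as it stands. Calls block until the motion is done:
- robot.reach(position, orientation): joint-space move of the TCP to a pose.
- robot.move_linear(position, frame=None, velocity=0.15, f_stop=None): straight line of the TCP; frame=None keeps the orientation; velocity is the mean speed in m/s. With f_stop (N) it stops when the force on the tool has changed by that much, and returns True; else False.
- robot.set_joints(angles): joint-space move.
- release() and gripper_close(newtons=None): open the fingers fully, or close them until they stop; newtons is the grip in N (None keeps the last).
- robot.wait(seconds).
- solve_ik(position, orientation): joint angles nearest the present ones, or None.
- robot.sense(): the state.
- snapshot(name): name is "scene" or "top"; returns a dict with "color" (420x560x3 uint8, red, green, blue), "fx", "fy", "cx", "cy" (pixels), "xyz" and "orientation" of the camera in the world. Camera axes: x right, y down, z forward; pixel columns grow to the right and rows downward; lengths in m; the calibration is good to about 2 mm. A picture is of the moment at which its call begins. There is no depth.
A pose or a line that the arm cannot do raises robot.PlanningError and nothing moves.
- order.sign_off(): hands the job in; it is judged then, once.
The state is a dict: "time_s": time; "joint_pos": joint angles; "joint_vel": joint speeds; "joint_efforts": joint torques, N m; "position": TCP position; "tcp_rot": TCP orientation; "wrist_force": force on the tool from outside, world axes, zero at the start; "torque": the same for the moment, N m; "grip_width": opening from 0.0 (shut) to 1.0 (fully open); "finger_force": force on a finger pad.
Only numpy, scipy, OpenCV 4.12 (cv2) and the standard library are available. Lean on these libraries where they do the work, as an engineer would, in place of code of your own. Each camera call takes 0.05 s, during which the arm holds its last target. There are 200 camera calls.

### The job

Lift the tall spray can out of the plywood tray, set it upright on the bench in front of the empty lane of the storage rack and let go of it. Then slide it along the bench, pushing it low down so that it does not topple, into that lane under the shelf until it stands against the back rail. Do not drop it, and leave the jar in the tray and the other containers in the rack where they are.

Things in the scene. Friction and masses are not known exactly. Their poses are not given: they have to be found in the camera images.
- can_mid (a point): Centre (half-way up) of the tall spray can: 195 mm tall, metal body 52 mm diameter up to 143 mm, then a straight grey cap 38 mm diameter from 155 to 195 mm above the foot. z points up its axis. About 0.3 to 0.45 kg. It starts upright on the floor of the plywood tray. Pushed within 25 mm of the bench it slides; pushed high up it topples.
- tray: Open plywood tray, 260 x 130 x 50 mm, fixed, on the left or right of the bench (a closed tool case, 98 mm tall with its handle, is on the other side). Origin at the centre of its underside, x along its long side. Floor 9 mm thick, walls 9 mm. The can and the jar stand in it about 110 mm apart.
- rack: Fixed timber storage rack, three lanes side by side at y = -90, 0, +90 mm. Origin on the bench at the middle of the rack's front edge (towards the robot); x points straight into the lanes, y left, z up. Wooden dividers 12 mm thick, 30 mm high, from x = 0, leave lanes 78 mm wide; the lane floor is the bench. 24 mm square corner posts at y = +-153 mm.
- shelf_edge (a point): Middle of the front lower edge of the shelf over the lanes, 215 mm straight above the rack's origin. The shelf is two boards 18 mm thick, 330 mm wide, covering x = 0 to 40 and 73 to 113 mm of the rack; small goods up to 275 mm high stand on the rear board. The can fits under it, a hand above the can does not.
- back_rail (a point): Middle of the top front edge of the rack's back rail, a low wooden rail 30 mm high across the end of all lanes, 93 mm behind the rack's front edge.
- mark: Flat worn ring print, 58 mm diameter, on the bench in the empty lane, on the lane's centre line, 60 mm in from the rack's front edge; origin at its centre on the bench, axes parallel to the rack's. This is the can's place: a can touching the back rail has its axis 7 mm beyond this point.
- jar_mid (a point): Centre of the squat clear jar with a steel lid, 62 mm diameter, 85 mm tall, that shares the tray. Leave it alone.
- oil_mid (a point): Centre of the plastic bottle, 58 mm diameter, 175 mm tall, standing in another lane of the rack. Leave it alone.
- short_can_mid (a point): Centre of the short spray can, 52 mm diameter, 150 mm tall, standing in the remaining lane of the rack. Leave it alone.

How it is judged:
On the way:
1. the can stands upright on the bench, let go, wholly in front of the rack (its axis 28 to 200 mm before the front edge) and in front of the empty lane (axis within 60 mm of the lane's centre line) (x of can_mid in the frame of mark between -0.26 and -0.088 m and y of can_mid in the frame of mark between -0.06 and 0.06 m and angle between can_mid's own z axis and vertical below 0.06 rad and height (world z) of can_mid below 0.102 m and linear speed of can below 0.02 m/s and contact force between each of the arm, the fingers and can below 0.05 N), for 0.2 s.
At the end, for the whole second after the job is handed in: The tall can stands upright and still on the bench in the empty lane, within 19 mm of the back rail (its axis no more than 12 mm short of the ring print's centre and within 25 mm of it sideways), and the jar, the bottle and the short can are within 25 mm of where they were (x of can_mid in the frame of mark between -0.012 and 0.013 m and y of can_mid in the frame of mark between -0.025 and 0.025 m and angle between can_mid's own z axis and vertical below 0.06 rad and height (world z) of can_mid below 0.102 m and linear speed of can below 0.01 m/s and distance of each of jar_mid, oil_mid, short_can_mid from where it was at the start of the episode below 0.025 m); the robot touches nothing.
It fails at once if the tall can tips (more than 0.35 rad) (angle between can_mid's own z axis and vertical above 0.35 rad).
It fails at once if the tall can is dropped (it falls free of the fingers) (contact force between each of the fingers, the arm and can below 0.01 N and height (world z) of can_mid above 0.115 m and linear speed of can above 0.35 m/s).
It fails at once if the tall can is carried instead of slid under the shelf (foot more than 15 mm off the bench while under it) (x of can_mid in the frame of mark between -0.05 and 0.05 m and height (world z) of can_mid between 0.1125 and 0.2 m and y of can_mid in the frame of mark between -0.05 and 0.05 m).
It fails at once if the jar, the bottle or the short can is moved by more than 25 mm (distance of any of jar_mid, oil_mid, short_can_mid from where it was at the start of the episode above 0.025 m).
It also fails if it takes over 67 s, if anything falls off the work surface, if the arm or the gripper's body presses on something with over 40 N, if the wrist force passes 120 N, or if a joint passes its speed limit or range.

## Working session

There is one attempt and no reset: what is moved stays moved. The work goes in short steps, each a Python script; the robot and the scene stay as the last script left them, time stands still between calls to the robot, and variables do not carry over. Pictures are saved under pics/ and viewed, at most 10 in all, crops included, and the job is handed in when it is done.

```bash
mkdir -p pics; cat > h.py <<'E'
import numpy as np, cv2
from scipy.spatial.transform import Rotation as R
def rot(q): return R.from_quat([q[1],q[2],q[3],q[0]]).as_matrix()
def save(s,name,box=None,k=1):
    im=s["color"][:,:,::-1]
    if box: im=im[box[1]:box[3],box[0]:box[2]]
    cv2.imwrite(f"pics/{name}.png",cv2.resize(im,None,fx=k,fy=k,interpolation=cv2.INTER_CUBIC))
def ray(c,u,v,z=0.):
    d=rot(c["orientation"])@[(u-c["cx"])/c["fx"],(v-c["cy"])/c["fy"],1]
    p=np.array(c["xyz"]); return p+d*(z-p[2])/d[2]
def proj(c,P):
    q=rot(c["orientation"]).T@(np.array(P)-c["xyz"]); return np.array([c["fx"]*q[0]/q[2]+c["cx"],c["fy"]*q[1]/q[2]+c["cy"]])
E
python3 - <<'E'
from h import *
from bench import *
import pickle
c={}
for n in("scene","top"):
    s=snapshot(n); save(s,n,k=1.42); c[n]=s; print(n,s["xyz"],s["orientation"],s["fx"],s["cx"],s["cy"])
pickle.dump(c,open("c.pkl","wb")); s=robot.sense(); print(s["tcp_rot"],s["time_s"])
E
```

```text
scene [1.24130137 0.00581776 0.78282997] [-0.28527385  0.642833    0.65406947 -0.27852773] 407.788456768968 267.4569157321396 204.2181768482274
top [ 0.45753537 -0.01821186  1.25824143] [ 0.03484094 -0.70005743  0.71295252 -0.0201097 ] 454.6986574557318 276.8472941426329 213.766220525086
[-5.98270007e-04  9.81644227e-01  1.90720350e-01 -4.46606851e-05] 0.1
```

View pics/scene.png

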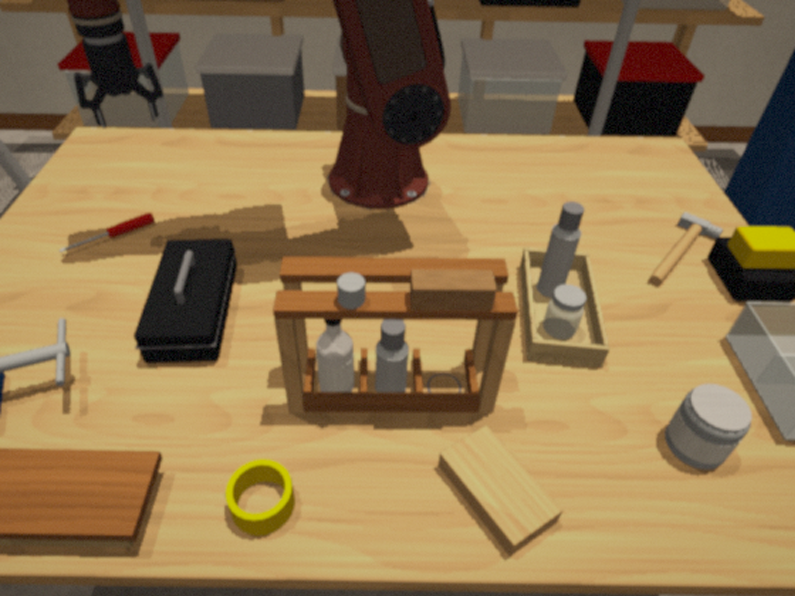

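View pics/top.png

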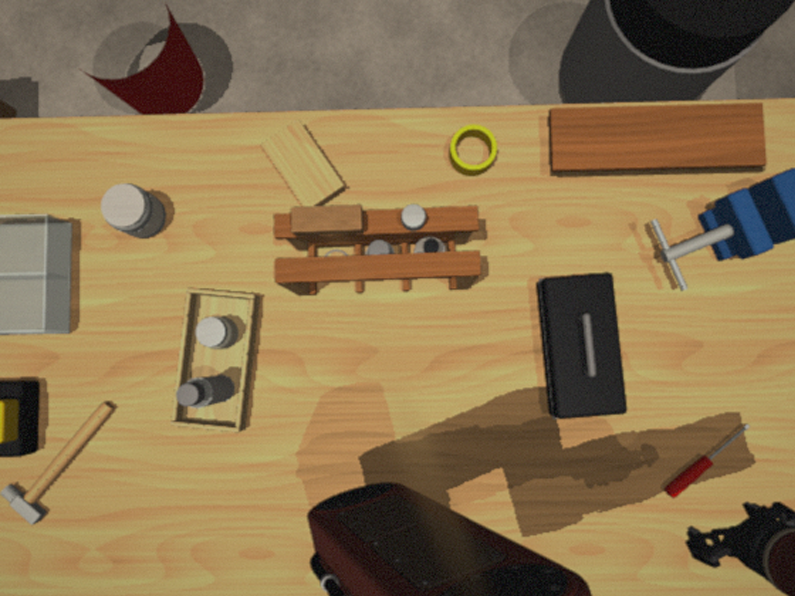

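The scene shows the empty lane at the rack's left (y=+90), with the ring at about (445,382). The tray is on the left, and the tall can's cap top is at (571,210) in scene and (192,394) in top. I'll enlarge both areas.

```bash
python3 - <<'E'
from h import *
import pickle
c=pickle.load(open("c.pkl","rb"))
a=c["top"]["color"][130:310,110:350,::-1]
cv2.imwrite("pics/tcrop.png",cv2.resize(a,None,fx=3.3,fy=3.3,interpolation=cv2.INTER_CUBIC))
a=c["scene"]["color"][130:300,185:435,::-1]
cv2.imwrite("pics/scrop.png",cv2.resize(a,None,fx=3.2,fy=3.2,interpolation=cv2.INTER_CUBIC))
E
```

```text
(no output)
```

View pics/tcrop.png

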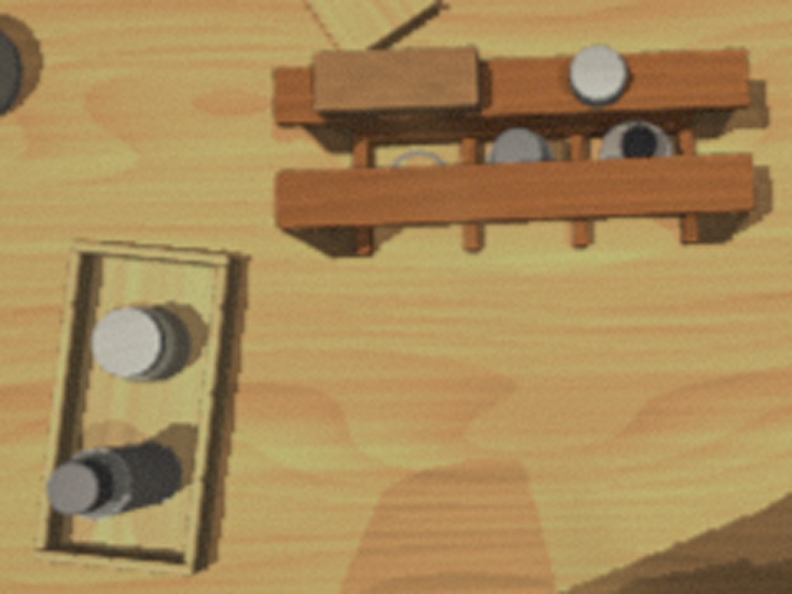

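View pics/scrop.png

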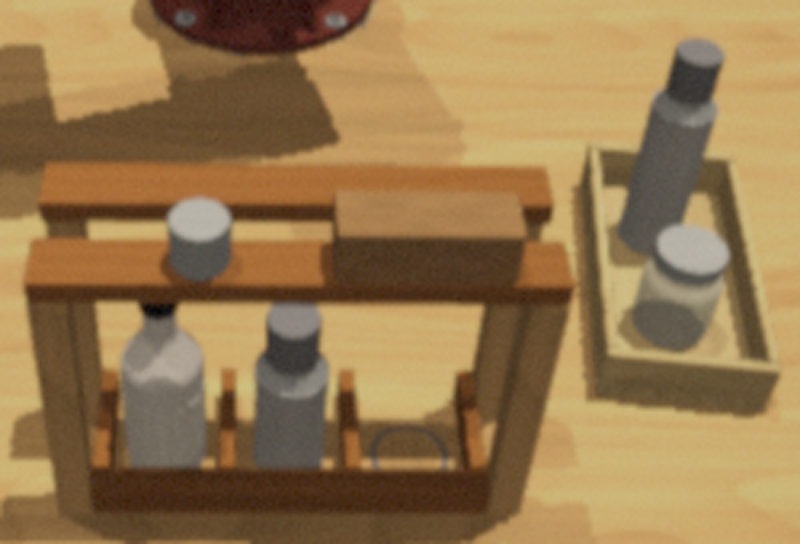

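```bash
cat > est.py <<'E'
from h import *
import pickle
from scipy.optimize import least_squares
c=pickle.load(open("c.pkl","rb")); T,S=c["top"],c["scene"]
t=lambda x,y:(T,np.array([110+x/3.3,130+y/3.3])); s=lambda x,y:(S,np.array([185+x/3.2,130+y/3.2]))
def W(p,q): a=p[2]; return np.array([p[0]+q[0]*np.cos(a)-q[1]*np.sin(a),p[1]+q[0]*np.sin(a)+q[1]*np.cos(a),q[2]])
def fit(obs,p0):
    f=lambda p:np.concatenate([proj(o[0],W(p,q))-o[1] for q,o in obs])
    r=least_squares(f,p0,loss="soft_l1"); return r.x,f(r.x).reshape(-1,2).round(1)
E
python3 - <<'E'
from est import *
h=.165;z=.233
rack=[((.04,h,z),t(277,170)),((.04,-h,z),t(752,154)),((.113,h,z),t(275,69)),((.113,-h,z),t(747,50)),
((.0,h,z),t(279,226)),((0,-h,z),t(753,210)),
((.113,h,z),s(571,290)),((.113,-h,z),s(28,288)),((.04,h,z),s(551,210)),((.04,-h,z),s(40,207)),((0,h,z),s(548,170)),((0,-h,z),s(46,163)),((.06-.029,.09,0),s(411,426))]
p,r=fit(rack,[.6,0,0]); print("rack",p,r.tolist()); print("mark",W(p,(.06,.09,0)))
tr=[((.13,.065,.05),t(76,241)),((.13,-.065,.05),t(235,255)),((-.13,.065,.05),t(38,551)),((-.13,-.065,.05),t(192,570))]
p,r=fit(tr,[.5,.3,0]);print("tray",p,r.tolist())
for n,zz,a,b in(("can",.204,t(74,489),s(699,53)),("jar",.094,t(127,342),s(692,248))):
    print(n,ray(T,*a[1],zz),ray(S,*b[1],zz),fit([((0,0,zz),a),((0,0,zz),b)],[.4,.3,0])[0])
E
```

```text
rack [0.57913445 0.02756161 0.01183649] [[-1.1, -0.9], [-0.3, -0.7], [-1.0, -1.8], [-0.0, -0.9], [-1.4, -0.5], [0.1, -0.2], [1.3, -0.9], [-2.2, -2.0], [1.3, -1.3], [-1.1, -2.1], [-0.9, -1.4], [-0.6, -0.9], [-2.2, -0.3]]
mark [0.63806499 0.11826548 0.        ]
tray [ 0.45615523  0.34343447 -0.125932  ] [[0.3, -1.9], [-0.1, -1.0], [-1.1, 1.3], [0.7, 1.1]]
can [0.39660317 0.3402289  0.204     ] [0.40255363 0.34202505 0.204     ] [0.39796945 0.34160187 0.        ]
jar [0.50343488 0.33681208 0.094     ] [0.50577844 0.33923111 0.094     ] [0.50445765 0.33826921 0.        ]
```

```bash
python3 - <<'E'
from h import *
from bench import *
q=[0,1,0,0]
robot.reach([.400,.341,.33],q); 
robot.move_linear([.400,.341,.235],velocity=.15)
print("stop",robot.move_linear([.400,.341,.164],velocity=.06,f_stop=6))
gripper_close(40); s=robot.sense(); print(s["position"],s["grip_width"],s["finger_force"],s["wrist_force"])
robot.move_linear([.400,.341,.30],velocity=.12)
s=robot.sense(); print(s["time_s"],s["grip_width"],s["finger_force"],s["wrist_force"])
a=snapshot("scene"); save(a,"lift",(250,60,450,240),3)
E
```

```text
stop False
[0.40018669 0.34130068 0.16426123] 0.438990735829378 40.106574296951294 [-0.01686889  1.16484878  2.6877894 ]
7.3417 0.436050128910304 40.306636691093445 [-0.38123962 -0.49827647 -3.55311497]
```

View pics/lift.png

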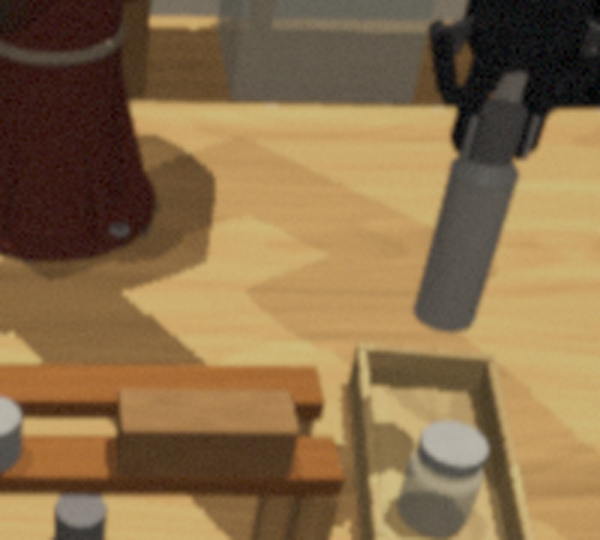

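The can is held upright, with its foot at about (445,315) clear of the tray and the jar undisturbed. Next I place it.

```bash
python3 - <<'E'
from h import *
from bench import *
X,Y=.505,.1168
robot.move_linear([X-.06,Y,.30],velocity=.15)
robot.move_linear([X,Y,.25],velocity=.15)
robot.move_linear([X,Y,.168],velocity=.1)
print("contact",robot.move_linear([X,Y,.151],velocity=.02,f_stop=3))
s=robot.sense(); print(s["position"],s["wrist_force"])
release(); robot.wait(.3)
robot.move_linear([X,Y,.27],velocity=.12)
robot.move_linear([X-.15,Y,.30],velocity=.2)
robot.wait(.1); print(robot.sense()["time_s"])
a=snapshot("top"); save(a,"placed",(150,130,350,280),4)
import pickle; pickle.dump(a,open("p.pkl","wb"))
r=R.from_euler("y",-40,degrees=True)*R.from_euler("z",.68,degrees=True)
for th in (45,50,55,60):
    m=R.from_euler("y",-(90-th),degrees=True)*R.from_quat([1,0,0,0]); q=m.as_quat()[[3,0,1,2]]
    print(th,m.as_matrix()[:,2],[None if (j:=solve_ik(p,q)) is None else np.round(j,2) for p in([.42,.117,.05],[.42,.117,.013],[.615,.118,.013])])
E
```

```text
contact True
[0.50499997 0.11689623 0.15520611] [-0.68897509  0.87313271  6.17145388]
14.2917
45 [ 0.70710678  0.         -0.70710678] [None, None, array([ 0.12,  0.61, -1.06, -0.88, -0.08, -3.06])]
50 [ 0.64278761  0.         -0.76604444] [None, None, array([ 0.11,  0.54, -0.98, -0.65, -0.07, -3.06])]
55 [ 0.57357644  0.         -0.81915204] [None, None, array([ 0.1 ,  0.5 , -0.9 , -0.43, -0.06, -3.06])]
60 [ 0.5        0.        -0.8660254] [array([ 0.17,  0.16, -1.22, -0.32, -0.08, -3.  ]), array([ 0.17,  0.31, -1.26, -0.52, -0.08, -3.  ]), array([ 0.1 ,  0.48, -0.8 , -0.23, -0.05, -3.06])]
```

View pics/placed.png

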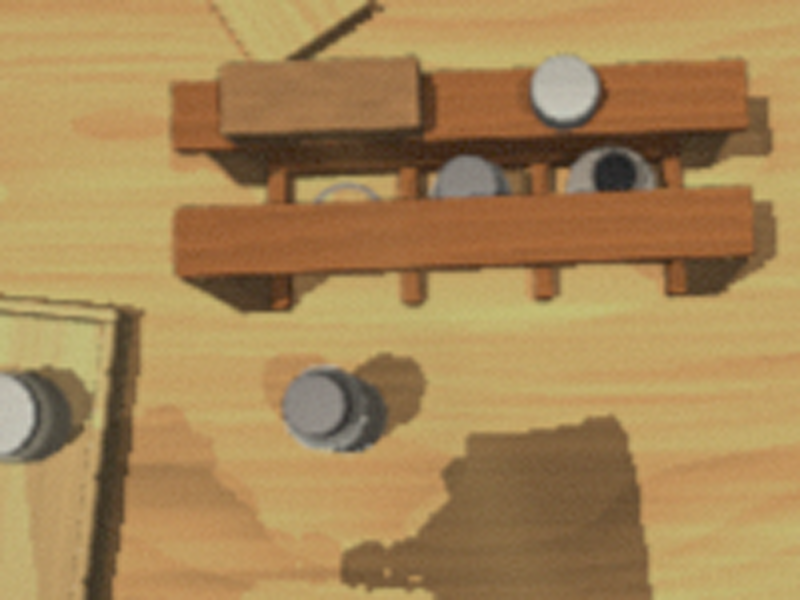

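```bash
python3 - <<'E'
from est import *
from bench import *
a=pickle.load(open("p.pkl","rb"))
f=lambda x,y,z:ray(a,150+x/4,130+y/4,z)
print("can",f(316,404,.195),"div",f(282,292,.03),f(413,288,.03),"ringx",f(349,200,0))
for fl in (0,180):
  for th in (50,53,55,57,60):
    m=R.from_euler("y",-(90-th),degrees=True)*R.from_quat([1,0,0,0])*R.from_euler("z",fl,degrees=True); q=m.as_quat()[[3,0,1,2]]
    print(fl,th,[None if (j:=solve_ik([x,.117,z],q)) is None else np.round(j,2).tolist() for x,z in((.43,.05),(.45,.05),(.45,.013),(.46,.013),(.61,.013))])
E
```

```text
can [0.50218609 0.11611858 0.195     ] div [0.58576814 0.15945358 0.03      ] [0.58674975 0.0701582  0.03      ] ringx [0.65263893 0.11630196 0.        ]
0 50 [None, None, None, None, [0.11, 0.54, -1.0, -0.66, -0.07, -3.06]]
0 53 [None, [0.17, 0.27, -1.29, -0.63, -0.1, -3.01], None, None, [0.1, 0.51, -0.94, -0.53, -0.06, -3.06]]
0 55 [[0.17, 0.22, -1.29, -0.55, -0.1, -3.0], [0.16, 0.24, -1.25, -0.52, -0.09, -3.01], [0.16, 0.4, -1.29, -0.73, -0.09, -3.01], [0.16, 0.41, -1.27, -0.71, -0.09, -3.01], [0.1, 0.49, -0.91, -0.44, -0.06, -3.06]]
0 57 [[0.17, 0.2, -1.25, -0.45, -0.09, -3.0], [0.16, 0.22, -1.21, -0.43, -0.09, -3.01], [0.16, 0.37, -1.25, -0.62, -0.09, -3.01], [0.15, 0.37, -1.23, -0.6, -0.08, -3.01], [0.1, 0.48, -0.87, -0.36, -0.05, -3.06]]
0 60 [[0.16, 0.17, -1.2, -0.32, -0.08, -3.0], [0.15, 0.2, -1.15, -0.3, -0.07, -3.01], [0.15, 0.33, -1.2, -0.48, -0.07, -3.01], [0.14, 0.34, -1.17, -0.46, -0.07, -3.02], [0.1, 0.48, -0.82, -0.24, -0.05, -3.06]]
180 50 [None, None, None, None, [0.11, 0.54, -1.0, -0.66, -0.07, 0.08]]
180 53 [None, [0.17, 0.27, -1.29, -0.63, -0.1, 0.13], None, None, [0.1, 0.51, -0.94, -0.53, -0.06, 0.08]]
180 55 [[0.17, 0.22, -1.29, -0.55, -0.1, 0.14], [0.16, 0.24, -1.25, -0.52, -0.09, 0.13], [0.16, 0.4, -1.29, -0.73, -0.09, 0.13], [0.16, 0.41, -1.27, -0.71, -0.09, 0.13], [0.1, 0.49, -0.91, -0.44, -0.06, 0.08]]
180 57 [[0.17, 0.2, -1.25, -0.45, -0.09, 0.14], [0.16, 0.22, -1.21, -0.43, -0.09, 0.13], [0.16, 0.37, -1.25, -0.62, -0.09, 0.13], [0.15, 0.37, -1.23, -0.6, -0.08, 0.13], [0.1, 0.48, -0.87, -0.36, -0.05, 0.08]]
180 60 [[0.16, 0.17, -1.2, -0.32, -0.08, 0.14], [0.15, 0.2, -1.15, -0.3, -0.07, 0.13], [0.15, 0.33, -1.2, -0.48, -0.07, 0.13], [0.14, 0.34, -1.17, -0.46, -0.07, 0.13], [0.1, 0.48, -0.82, -0.24, -0.05, 0.08]]
```

```bash
python3 - <<'E'
from h import *
from bench import *
j0=np.array(robot.sense()["joint_pos"]); print(j0.round(2))
best=None
for fl in (0,180):
    m=R.from_euler("y",-35,degrees=True)*R.from_quat([1,0,0,0])*R.from_euler("z",fl,degrees=True); q=m.as_quat()[[3,0,1,2]]
    j=solve_ik([.43,.117,.05],q); d=abs(np.array(j)-j0)[5]
    if best is None or d<best[0]: best=(d,q)
q=best[1]; print(best)
gripper_close(20)
for z in (.16,.13,.10,.07,.05):
    if solve_ik([.43,.117,z],q) is not None: break
print(z); robot.reach([.43,.117,z],q)
robot.move_linear([.43,.117,.05],velocity=.1)
print(robot.move_linear([.45,.117,.014],velocity=.05,f_stop=6))
print(robot.sense()["wrist_force"],robot.sense()["position"])
for x in (.465,.475,.485,.51):
    print(x,robot.move_linear([x,.117,.014],velocity=.03,f_stop=8),robot.sense()["wrist_force"])
s=robot.sense(); print(s["time_s"],s["position"])
a=snapshot("top"); save(a,"push1",(150,130,350,280),4)
a=snapshot("scene"); cv2.imwrite("pics/b.png",a["color"][130:300,185:435,::-1])
im=cv2.imread("pics/push1.png"); b=cv2.resize(cv2.imread("pics/b.png"),(400,272))
cv2.imwrite("pics/push1both.png",np.vstack([cv2.resize(im,(400,300)),b]))
E
```

```text
[ 0.12 -0.03 -0.35  1.25  0.   -3.02]
(np.float64(0.021836162627443034), array([0.        , 0.95371695, 0.        , 0.3007058 ]))
0.16
False
[-0.21094256  0.29262052 -0.59928779] [0.44992346 0.11701861 0.01414144]
0.465 False [-1.06160447  0.35919475  0.00480611]
0.475 False [-0.32158678  0.4313156   0.05751107]
0.485 False [ 0.46143668 -0.29257449 -0.24020054]
0.51 False [ 0.46575639 -0.06264092 -0.54628423]
21.0667 [0.51024195 0.11701968 0.01416634]
```

View pics/push1both.png

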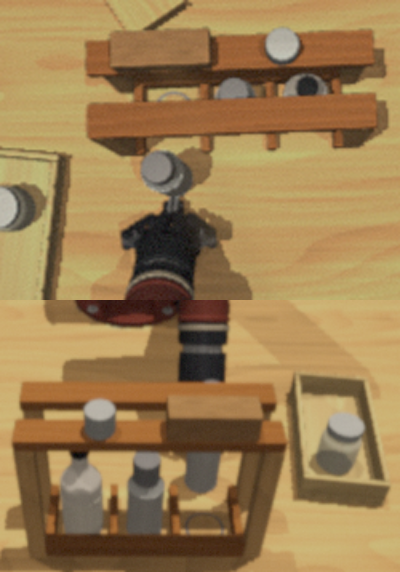

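The can has slid straight and upright, with its cap at (159,169), in line with the lane. I'll keep pushing until it meets the rail.

```bash
python3 - <<'E'
from h import *
from bench import *
for x in (.55,.585,.60,.606,.612,.618,.624):
    st=robot.move_linear([x,.1175,.014],velocity=.025,f_stop=6); s=robot.sense()
    print(x,st,s["position"].round(4) if hasattr(s["position"],"round") else s["position"],np.round(s["wrist_force"],1))
    if st: break
print(s["time_s"])
a=snapshot("top"); save(a,"t2",(170,130,290,220),5); b=snapshot("scene"); save(b,"s2",(270,180,370,300),5)
t,c=cv2.imread("pics/t2.png"),cv2.imread("pics/s2.png")
cv2.imwrite("pics/push2.png",np.hstack([cv2.resize(t,(400,300)),cv2.resize(c,(400,480))[:300]]) if 0 else np.hstack([cv2.copyMakeBorder(cv2.resize(t,(400,300)),0,180,0,0,0),cv2.resize(c,(400,480))]))
E
```

```text
0.55 False [0.55   0.1175 0.014 ] [-0.3 -0.5 -1.4]
0.585 False [0.585  0.1175 0.0141] [-0.5  0.2 -1. ]
0.6 False [0.6004 0.1175 0.0143] [-0.6  0.4  0.3]
0.606 False [0.6063 0.1175 0.0141] [-0.2 -0.7 -1. ]
0.612 True [0.608  0.1174 0.0132] [-0.3  0.3 -0.8]
25.8333
```

View pics/push2.png

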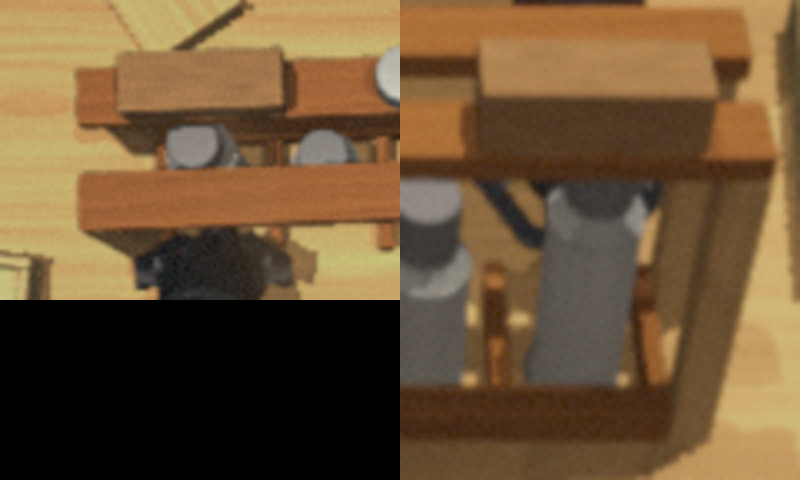

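Force stopped the push at TCP x=0.608, about where I expected contact with the rail. The can fills the lane up to the rail at (575,385). I'll back off and check.

```bash
python3 - <<'E'
from est import *
from bench import *
robot.move_linear([.59,.1175,.016],velocity=.03)
robot.move_linear([.45,.1175,.03],velocity=.1)
robot.move_linear([.43,.1175,.15],velocity=.15); robot.wait(.3)
print(robot.sense()["time_s"])
a=snapshot("top"); save(a,"t3",(170,130,290,220),5); b=snapshot("scene"); save(b,"s3",(270,180,370,300),5)
t,c=cv2.imread("pics/t3.png"),cv2.imread("pics/s3.png")
cv2.imwrite("pics/final.png",np.hstack([cv2.copyMakeBorder(cv2.resize(t,(400,300)),0,180,0,0,0),cv2.resize(c,(400,480))]))
for dx in (-.012,0,.007):
  for d in((0,0),(-.026,0),(0,.026),(0,-.026)):
    p=np.array([.638+dx+d[0],.118+d[1]]); u=proj(a,[*p,.195])
    if d==(0,0): print(dx,"cap top px",(u-[170,130])*3.333)
    w=proj(b,[p[0],p[1],.143]); print("  scene shoulder",d,(w-[270,180])*4)
E
```

```text
29.4833
-0.012 cap top px [192.39431684 162.27823386]
  scene shoulder (0, 0) [190.60898857 189.25780215]
  scene shoulder (-0.026, 0) [186.89813167 155.38145908]
  scene shoulder (0, 0.026) [238.41545132 190.13017028]
  scene shoulder (0, -0.026) [142.79575726 188.38531051]
0 cap top px [192.24224388 145.54107117]
  scene shoulder (0, 0) [192.37590642 205.38796212]
  scene shoulder (-0.026, 0) [188.59128446 170.83821913]
  scene shoulder (0, 0.026) [240.66008882 206.26789682]
  scene shoulder (0, -0.026) [144.08481948 204.50790159]
0.007 cap top px [192.15365645 135.79113115]
  scene shoulder (0, 0) [193.42301733 214.94701803]
  scene shoulder (-0.026, 0) [189.59434547 179.99514432]
  scene shoulder (0, 0.026) [241.99030447 215.83142605]
  scene shoulder (0, -0.026) [144.84874444 214.0624828 ]
```

View pics/final.png

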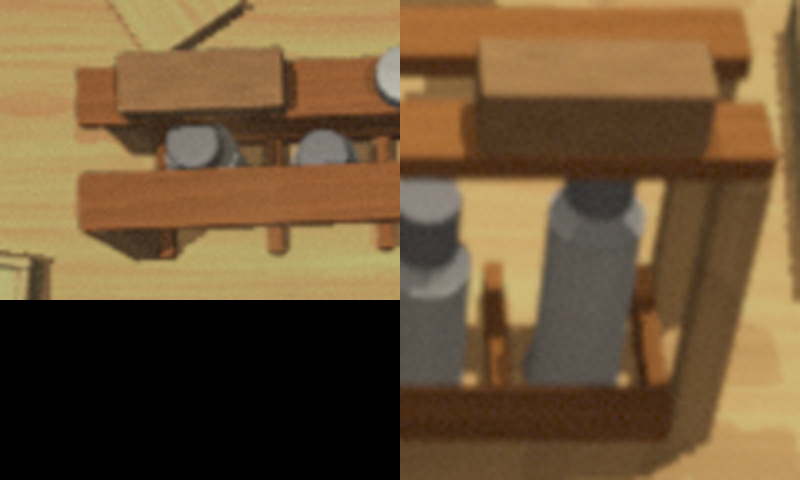

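The cap's lower edge at about (194,167) puts its centre near (194,140), which is about 4 mm past the ring centre and laterally centred. The can is upright and the arm is clear, so I'm handing in.

```bash
python3 -c "
from bench import order
print(order.sign_off())"
```

```text
the job is handed in; nothing more can be done
None
```

The spray can now stands upright in the empty lane, about 4 mm past the ring centre by camera (the push stopped on contact, taken to be the back rail), the jar, bottle and short can looked undisturbed, and the job was handed in about 30 s in, though sign-off returned no verdict.

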